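Push the shaft collar under the spring flap

ROBOT

A 7-joint arm with a two-finger parallel gripper is mounted at the origin on the work surface. World frame = base frame: x ahead of the robot, y to its left, z up, the work surface at z = 0. Lengths are in m, angles in degrees, forces in N, time in s.
With the tool pointing down it reaches from about 0.425 to 0.875 m from the base axis. Payload 4.7 kg.
Tool frame: the origin (TCP) lies midway between the tips of the shut fingers; the grasp point (between the pads) lies 19 mm behind it; z points along the fingers, y is the line along which they close (so a half turn about z gives the same grasp; the last joint's range is limited). The gripper opens to 87 mm and grips with 3 to 60 N. Pads are 19 mm wide; open, the fingers measure 117 mm over their backs; the gripper's body (75 mm by 190 mm) begins 51 mm behind the grasp point.
Start: joints at [-75.968, 18.392, -4.016, 83.108, 1.295, 78.541, -3.26], TCP at [0.149, 0.633, 0.223] pointing down, gripper open.
Joint ranges: [-163.93, 163.93], [-17.29, 119.83], [-79.2, 71.16], [3.27, 140.29], [-89.18, 269.18], [5.43, 117.66], [-154.24, 154.24]. Speed limits (degrees/s): [147.25, 147.25, 180, 180, 180, 180, 180].

INTERFACE

Orientations are given as [roll, pitch, yaw] about the fixed x, y, z axes, in that order (R = Rz(yaw) Ry(pitch) Rx(roll)).
In Python, from cell import env, viewer, boxes_of, masks_of gives the robot as it stands. The module is installed in compiled form; this text tells all that it offers.
- The arm moves only by the tool apply_moves, never from a script. Its argument "moves" is a list of rows, each a list of 7 numbers: the shift along the tool's x, y, z scaled (see below), then the turn, a rotation vector about the tool's x, y, z scaled (see below), then the opening, from 0 (shut) to 1 (fully open). A call has 1 to 20 rows; each row is the pose to reach, as a shift and turn from the pose commanded when the call began, along the tool's axes at that moment; what a row does not reach only later rows make up. The controller multiplies each number of a shift by 0.2 m and each number of a turn by 1.5 rad. A row lasts 1/10 s, in which the tool goes at most 50 mm and 8.59 degrees, less where a joint would pass 70% of its speed; a pose out of reach is approached as far as the arm can. A call with a number of a shift or a turn outside -1 to 1 is refused whole. A call with a gripper value outside its range is refused whole. The fingers move at their own pace and stop on an object; "grip_force" is the grip in N (left out, the last holds). Time passes only in rows, so rows that repeat a pose let the fingers close. It gives the time, the measured TCP pose, the force, the opening and the grip force at its end, in the units of the state.
- env.get_obs(): the state, without advancing time (a new reading comes with each control period).
- viewer.read_camera(name): name is "scene" or "top" or "wrist"; returns the picture (420x560x3 uint8, red, green, blue); there is no depth.
- viewer.get_calibration(name): a dict with "fov_y" (degrees; the focal length in pixels is half the picture's height over the tangent of half this angle, whatever the lens; pixels are square), "cx", "cy" (the principal point, pixels), "position" and "orientation" of the camera in the world. Camera axes: x right, y up, looking along -z (the intrinsics and any distortion apply to the point x, -y, -z); pixel columns grow to the right and rows downward; lengths in m; the calibration is good to about 2 mm. A picture is of the moment at which its call begins: read the wrist's pose just before it. get_calibration takes no time and is no camera call; for the wrist camera it gives the pose at the moment of the call.
- env.sign_off(): hands the job in; it is judged then, once.
Trained networks look in the newest picture that a camera, given by its name, has taken for a name from the list of things; names that differ only in an ending like _2 or _b are one class to them, and where a whole thing is asked for, a point or a joint stands for the part that bears it (a point fixed in the world has none). Each returns a list of dicts, best first, with "conf" (0 to 1); they miss things now and then, are a little off and sometimes report something else, mostly with a low value. They report only what shows in the picture. A call takes as long as a camera call. They do not tell look-alikes from the thing itself.
- boxes_of(camera, target): "location" ([column, row] in pixels, amid what is visible of it).
- masks_of(camera, target): "pixels" (420x560 bool, what is visible of it) and "location" ([column, row] in pixels, amid what is visible of it).
The state is a dict: "time_s": time; "qpos": joint angles; "joint_velocities": joint speeds; "effort": joint torques, N m; "tool_pos": TCP position; "tool_rot": TCP orientation; "force": force on the tool from outside, world axes, zero at the start; "wrist_torque": the same for the moment, N m; "grip_width": finger opening in m; "grasp_force": force on a finger pad.
Only numpy, scipy, OpenCV 4.12 (cv2) and the standard library are available. Lean on these libraries where they do the work, as an engineer would, in place of code of your own. Each camera call takes 0.05 s, during which the arm holds its last target. There are 200 camera calls.

TASK

Put the steel shaft collar away in the dust-tight pocket at the end of its little tray. Press the thumb plate down with one fingertip to hold the spring flap open while the other fingertip pushes the collar under the flap, fully into the pocket; then come away so that the flap springs shut behind it. Nothing needs grasping: slide the collar along the tray without lifting or tipping it, and leave the tin, the spool and the beaker where they stand.

Things in the scene. Friction and masses are not known exactly. Their poses are not given: they have to be found in the camera images.
- pocket: Fixed grey steel tray ending in a pocket. Origin on the bench under the middle of the pocket's mouth; x = the way the collar is pushed (tray to pocket), y across, z up. Floor 10 mm above the bench, x -110 to +55 mm. Side rails (x -105 to -5 mm) 18 mm and pocket cheeks (x -5 to +55) 42 mm above the bench; 40 mm apart inside, 52 mm outside.
- mouth (a point): Middle of the pocket's mouth, on the floor (10 mm above the bench), in the plane of the outer face of the shut flap. Axes as the pocket's. The pocket is 48 mm long inside, from here to a back stop; its only roof is the flap and thumb plate.
- flap (a joint): Flap angle, rad: 0 shut, 1.0 fully open at its stop. A steel leaf 37 mm wide hangs at the mouth, from 33 mm above the bench to 1 mm above the floor, joined to the hinge by a clear top. Opening, its lower edge swings out to 8 mm before the mouth and up to 35 mm above the floor. Closing spring 0.024 N m when shut, 0.064 when open. Pushing on the leaf from the tray does not open it.
- hinge (a point): Middle of the flap's hinge, which runs across the pocket (along its y): 28 mm beyond the mouth, 33 mm above the bench. Flap and thumb plate are one piece: pushing the plate down, or forward (away from the tray) and down, opens the flap (about 5 N at 12 mm beyond the hinge, 1 N at 60 mm).
- thumb_plate (a point): Middle of the upper face of the aluminium thumb plate: flat, 30 mm wide, 68 mm long. With the flap shut it stands above the hinge, rising away from the tray at 1.0 rad to 98 mm above the bench. Pressed fully down it lies level, upper face 51 mm above the bench, from 27 to 95 mm beyond the mouth, so a fingertip can slide along it and keep it down.
- collar: Loose plain steel ring, 25 mm outside diameter, 12 mm bore, 18 mm high, about 50 g, lying flat on the tray floor between the rails. Origin at the centre of its underside, z up. It starts with its centre 30 to 80 mm before the mouth.
- tin: Bystander: closed round tin, 60 mm diameter, 75 mm high, standing near the tray. Origin at the centre of its underside.
- spool: Bystander: spool with two wooden flanges of 56 mm and a copper-wound core, 50 mm high, standing. Origin at the centre of its underside.
- beaker: Bystander: white plastic cup, 68 mm wide, 80 mm high, standing. Origin at the centre of its underside.
Mind the look-alikes: they are no part of the job. What is meant by the collar is not blue, and is the smaller of those in its own colour. Of the things that look like the pocket, the larger one is meant.

How it is judged:
By the outcome, as a careful person would: the job done as asked, in the order asked, and still so for the second after the job is handed in, with the robot touching nothing.
It also fails if it takes over 58 s, if anything falls off the work surface, if the arm or the gripper's body presses on something with over 40 N, if the wrist force passes 120 N, or if a joint passes its speed limit or range.

## Working session

There is one attempt and no reset: what is moved stays moved. The work goes in short steps, Python scripts to look and compute and a tool call to move; the robot and the scene stay as the last step left them, time stands still between calls to the robot, and variables do not carry over. Pictures are saved under pics/ and viewed, at most 10 in all, crops included, and the job is handed in when it is done.

Besides the shell and the picture viewer there is one more tool, called after ">>>" as name([rows], argument=value, ...), one row to a line, values as JSON. apply_moves: Moves the arm, as the interface text tells. Shifts and turns lie within -1 to 1; 1 stands for 0.2 m of shift or 1.5 rad of turn. Its arguments: {"type":"object","properties":{"moves":{"type":"array","items":{"type":"array","items":{"type":"number","minimum":-1,"maximum":1}}},"grip_force":{"type":"number"}},"required":["moves"]}

```bash
mkdir -p pics; cat > h.py <<'E'
import numpy as np, cv2
from cell import env, viewer, boxes_of, masks_of
from scipy.spatial.transform import Rotation as R
def snap(c,f):
    im=viewer.read_camera(c); cv2.imwrite('pics/'+f,im[:,:,::-1]); return im
E
python3 - <<'E'
from h import *
for c in ['scene','top']:
    snap(c,c+'1.png')
    k=viewer.get_calibration(c); print(c,k)
    for t in ['collar','pocket','thumb_plate','tin','spool','beaker']:
        print(t,[(np.round(b['location']),round(b['conf'],2)) for b in boxes_of(c,t)])
print(env.get_obs())
a=cv2.imread('pics/scene1.png');b=cv2.imread('pics/top1.png')
E
```

```text
scene {'fov_y': 43.106168988304006, 'cx': 273.38303754332674, 'cy': 213.30359920555435, 'position': array([ 1.04735554, -0.48306371,  0.62209149]), 'orientation': array([52.05336004,  0.89365833, 39.94344752])}
collar [(array([193., 223.]), 0.84), (array([226., 254.]), 0.69), (array([214., 254.]), 0.65), (array([136., 263.]), 0.57)]
pocket [(array([353., 248.]), 0.83), (array([226., 257.]), 0.63)]
thumb_plate [(array([365., 229.]), 0.95), (array([237., 223.]), 0.83)]
tin [(array([286., 191.]), 0.64)]
spool [(array([299., 289.]), 0.56)]
beaker [(array([223., 254.]), 0.62), (array([237., 304.]), 0.57)]
top {'fov_y': 43.805094170308735, 'cx': 278.69267088980683, 'cy': 200.82545698120288, 'position': array([0.54527403, 0.04940085, 1.18747814]), 'orientation': array([  4.43913284,  -0.18687038, -91.28937072])}
collar [(array([366., 281.]), 0.53), (array([305., 288.]), 0.5)]
pocket [(array([242., 174.]), 0.93), (array([317., 242.]), 0.89)]
thumb_plate [(array([229., 169.]), 0.64), (array([296., 238.]), 0.62)]
tin [(array([228., 251.]), 0.57)]
spool [(array([309., 170.]), 0.66)]
beaker [(array([355., 188.]), 0.77)]
{'time_s': 0.7, 'qpos': array([-75.9674429 ,  18.3873167 ,  -4.01885932,  83.10605936,
         1.29545759,  78.54112057,  -3.26116213]), 'joint_velocities': array([ 0.1169319 ,  0.01250192,  0.04828286, -0.03160334,  0.03738425,
       -0.07193724,  0.01451191]), 'effort': array([ 1.77150037e-04, -4.90937984e+01, -4.02758271e-01, -3.12699115e+01,
       -6.38876553e-02,  3.35163355e-02,  1.73017730e-05]), 'tool_pos': array([0.14871012, 0.6327941 , 0.22265226]), 'tool_rot': array([1.79989329e+02, 2.30676694e-03, 1.66777753e+02]), 'force': array([-0.01774131, -1.12603228, -0.38854945]), 'wrist_torque': array([ 0.04431894, -0.038703  , -0.01577297]), 'grasp_force': 0.0, 'grip_width': 0.08681192498743379}
```

View pics/scene1.png

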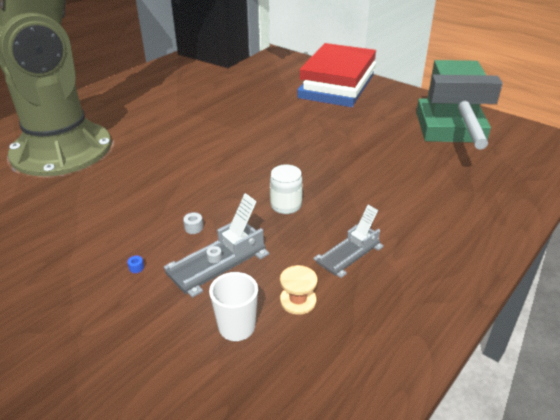

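View pics/top1.png

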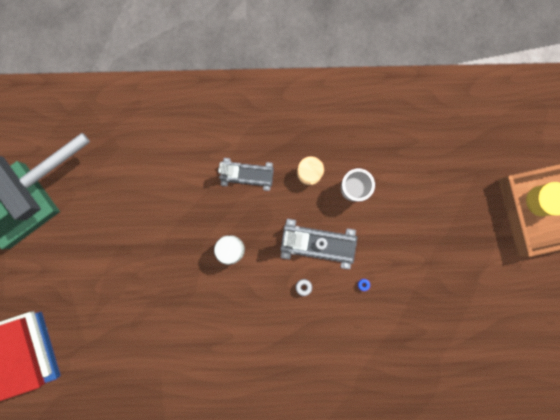

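The large tray is at scene (217,255) and top (319,243), with the small collar inside it at scene (214,254) and top (321,244). The bigger grey ring, the blue ring and the small tray are the look-alikes. The push direction is image-left in the top view, roughly world +y.

```bash
cat >> h.py <<'E'
def cam(c):
    k=viewer.get_calibration(c); return 210/np.tan(np.radians(k['fov_y']/2)),k['cx'],k['cy'],np.array(k['position']),R.from_euler('xyz',k['orientation'],degrees=True)
def ray(K,px,z):
    f,cx,cy,p,r=K; d=r.apply([(px[0]-cx)/f,-(px[1]-cy)/f,-1]); return p+d*(z-p[2])/d[2]
def proj(K,P):
    f,cx,cy,p,r=K; q=r.inv().apply(np.atleast_2d(P)-p); return np.c_[cx+f*q[:,0]/-q[:,2],cy+f*q[:,1]/q[:,2]]
E
python3 - <<'E'
from h import *
K=cam('top'); viewer.read_camera('top')
m=min(masks_of('top','pocket'),key=lambda b:abs(b['location'][0]-318))
px=m['pixels'].astype(np.uint8); print(px.sum(),m['location'])
bx=cv2.boxPoints(cv2.minAreaRect(cv2.findNonZero(px))); print(bx)
for b in bx: print(ray(K,b,0.015).round(4))
for n,p,z in [('collar',(321.5,244),.028),('tin',(229,250),.075),('beaker',(357,186),.08),('spool',(310,170),.05),('big ring',(304,288),.02)]: print(n,ray(K,p,z).round(3))
im=cv2.imread('pics/top1.png')[200:290,260:380]; cv2.imwrite('pics/topc.png',cv2.resize(im,None,fx=6,fy=6,interpolation=cv2.INTER_CUBIC))
E
```

```text
2282 [319.2, 244.1]
[[278.11008 256.90637]
 [284.24673 218.24551]
 [358.64218 230.05432]
 [352.50552 268.71518]]
[0.5107 0.0477 0.015 ]
[0.5967 0.0319 0.015 ]
[ 0.5665 -0.1343  0.015 ]
[ 0.4807 -0.1176  0.015 ]
collar [ 0.537 -0.049  0.028]
tin [0.529 0.152 0.075]
beaker [ 0.659 -0.124  0.08 ]
spool [ 0.7   -0.027  0.05 ]
big ring [ 0.441 -0.008  0.02 ]
```

View pics/topc.png

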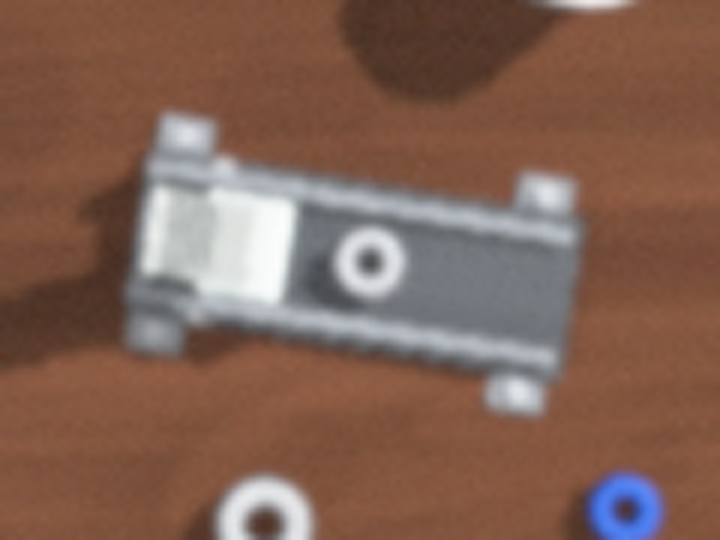

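```bash
cat >> h.py <<'E'
def tray(C,yaw):  # mouth-bench origin, yaw deg of push dir
    return lambda p: np.array([C[0],C[1],0])+R.from_euler('z',yaw,degrees=True).apply(p)
def rows(P,Rt):
    o=env.get_obs(); r0=R.from_euler('xyz',o['tool_rot'],degrees=True); p0=np.array(o['tool_pos'])
    return np.r_[r0.inv().apply(np.array(P)-p0)/.2,(r0.inv()*Rt).as_rotvec()/1.5].round(4)
def toolR(yaw,th): # tool y = push dir tilted up th, z = forward-down
    t=np.radians(th); u=R.from_euler('z',yaw,degrees=True)
    y=u.apply([np.cos(t),0,np.sin(t)]); z=u.apply([np.sin(t),0,-np.cos(t)])
    return R.from_matrix(np.c_[np.cross(y,z),y,z])
E
python3 - <<'E'
from h import *
K=cam('top'); q=lambda x,y:(260+x/6-.4,200+y/6-.4)
r=ray(K,q(570,298),.014); l=ray(K,q(140,225),.03)
d=l-r; yaw=np.degrees(np.arctan2(d[1],d[0])); print(r,l,np.linalg.norm(d[:2]),yaw)
u=np.array([np.cos(np.radians(yaw)),np.sin(np.radians(yaw))]); C=(l[:2]-.055*u+r[:2]+.11*u)/2; print('C',C)
c=ray(K,q(370,262),.028)[:2]; print('collar x',(c-C)@u,'y',u[0]*(c-C)[1]-u[1]*(c-C)[0])
P=tray(C,yaw)([-.02,0,.24]); print(P,rows(P,toolR(yaw,0)),env.get_obs()['tool_pos'])
print(viewer.get_calibration('wrist'))
E
```

```text
[ 0.52375763 -0.12389554  0.014     ] [0.55439869 0.03604157 0.03      ] 0.16284579486962505 79.15458057599635
C [ 0.54425256 -0.01691818]
collar x -0.032011703076708635 y -0.0006786544357696928
[ 0.54048936 -0.03656095  0.24      ] [-2.6723e+00 -2.8099e+00 -8.7100e-02  1.0000e-04  1.0000e-04 -2.7700e-02] [0.14874236 0.63277934 0.22259297]
{'fov_y': 67.49886680576026, 'cx': 282.3325424083525, 'cy': 203.9191987524713, 'position': array([0.06692002, 0.65189141, 0.38444372]), 'orientation': array([-1.75175418e+01,  1.66263082e-02,  7.67705170e+01])}
```

>>> apply_moves([
  [-0.89, -0.94, -0.05, 0, 0, 0, 1],
  [-0.89, -0.94, -0.05, 0, 0, 0, 1],
  [-0.89, -0.94, -0.05, 0, 0, 0, 1],
  [-0.89, -0.94, -0.05, 0, 0, 0, 1],
  [-0.89, -0.94, -0.05, 0, 0, 0, 1],
  [-0.89, -0.94, -0.05, 0, 0, 0, 1],
])

```text
time_s: 1.4
tool_pos: [0.2834, 0.4038, 0.2334]
tool_rot: [-180.0, 0.1, 166.3]
force: [-0.6, 0.4, 0.3]
grip_width: 0.0872
grasp_force: 0.0
```

>>> apply_moves([
  [-0.89, -0.94, -0.05, 0, 0, 0, 1],
  [-0.89, -0.94, -0.05, 0, 0, 0, 1],
  [-0.89, -0.94, -0.05, 0, 0, 0, 1],
  [-0.89, -0.94, -0.05, 0, 0, 0, 1],
  [-0.89, -0.94, -0.05, 0, 0, 0, 1],
  [-0.89, -0.94, -0.05, 0, 0, 0, 1],
])

```text
time_s: 2.0
tool_pos: [0.4123, 0.1799, 0.2434]
tool_rot: [180.0, 0.1, 166.3]
force: [-0.6, -0.0, 0.4]
grip_width: 0.0869
grasp_force: 0.0
```

>>> apply_moves([
  [-0.89, -0.94, 0, 0, 0, -0.028, 1],
  [-0.89, -0.94, 0, 0, 0, -0.028, 1],
  [-0.89, -0.94, 0, 0, 0, -0.028, 1],
  [-0.89, -0.94, 0, 0, 0, -0.028, 1],
  [-0.89, -0.94, 0, 0, 0, -0.028, 1],
  [-0.89, -0.94, 0, 0, 0, -0.028, 1],
  [-0.89, -0.94, 0, 0, 0, -0.028, 1],
  [-0.89, -0.94, 0, 0, 0, -0.028, 1],
])

```text
time_s: 2.8
tool_pos: [0.5393, -0.0362, 0.2422]
tool_rot: [180.0, -0.1, 169.3]
force: [0.2, 0.2, 0.5]
grip_width: 0.0867
grasp_force: 0.0
```

```bash
python3 - <<'E'
from h import *
o=env.get_obs(); print(o['tool_pos'],o['tool_rot'],o['qpos'],o['time_s'])
print(viewer.get_calibration('wrist'))
K=cam('wrist'); im=snap('wrist','w1.png')
for t in ['collar','pocket','thumb_plate','flap']: print(t,[(np.round(b['location']),round(b['conf'],2)) for b in boxes_of('wrist',t)])
E
```

```text
[ 0.53927763 -0.03621826  0.24219076] [ 1.79957438e+02 -6.52055306e-02  1.69306588e+02] [-35.34911529   4.55405317  38.76790455  98.32315205  -2.96303198
  78.19781573  83.24646154] 2.8
{'fov_y': 67.49886680576026, 'cx': 282.3325424083525, 'cy': 203.9191987524713, 'position': array([ 0.45687662, -0.02085167,  0.40414957]), 'orientation': array([-1.74521392e+01, -2.75129706e-02,  7.92985815e+01])}
collar [(array([299.,  83.]), 0.77), (array([181., 112.]), 0.68), (array([268., 181.]), 0.5)]
pocket [(array([420., 258.]), 0.86), (array([283., 174.]), 0.64)]
thumb_plate [(array([432., 268.]), 0.74), (array([328., 183.]), 0.62)]
flap [(array([429., 269.]), 0.74), (array([274., 176.]), 0.7), (array([327., 184.]), 0.58)]
```

View pics/w1.png

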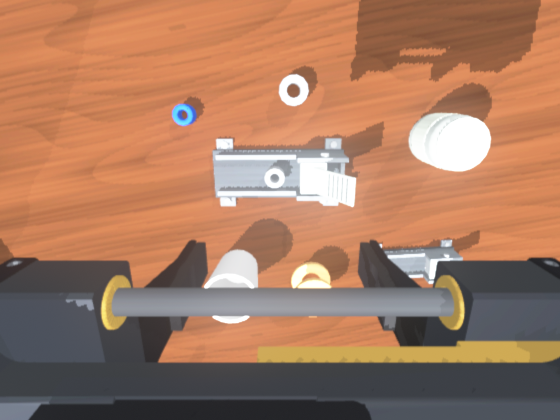

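The wrist view shows the large tray centred at (283,174), the collar at (275,178) and the thumb plate at (328,183). I'll overlay the tray model on it to check the pose estimate.

```bash
cat > ov.py <<'E'
from h import *
def model():
    m=1e-3; S=[]
    box=lambda x0,x1,y0,y1,z:S.append((np.array([[x0,y0,z],[x1,y0,z],[x1,y1,z],[x0,y1,z]])*m))
    for s in(1,-1):
        box(-105,-5,s*20,s*26,18); box(-5,55,s*20,s*26,42)
    S.append(np.array([[12.3,-15,41.9],[49,-15,99],[49,15,99],[12.3,15,41.9]])*m)
    return S
def overlay(src,K,C,yaw,cx,win,f,out):
    im=cv2.imread(src); x0,y0,x1,y1=win; im=cv2.resize(im[y0:y1,x0:x1],None,fx=f,fy=f,interpolation=cv2.INTER_CUBIC)
    T=tray(C,yaw); a=np.linspace(0,2*np.pi,40)
    S=model()+[np.c_[cx[0]+.0125*np.cos(a),cx[1]+.0125*np.sin(a),0*a+.028]]
    for s in S:
        p=(proj(K,T(s))-[x0,y0]+.5)*f
        cv2.polylines(im,[np.int32(p)],True,(0,255,0),1)
    cv2.imwrite(out,im)
E
python3 - <<'E'
from ov import *
overlay('pics/w1.png',cam('wrist'),[.54425,-.0169],79.15,(-.032,-.0007),(200,125,370,220),4.7,'pics/o1.png')
E
```

```text
(no output)
```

View pics/o1.png

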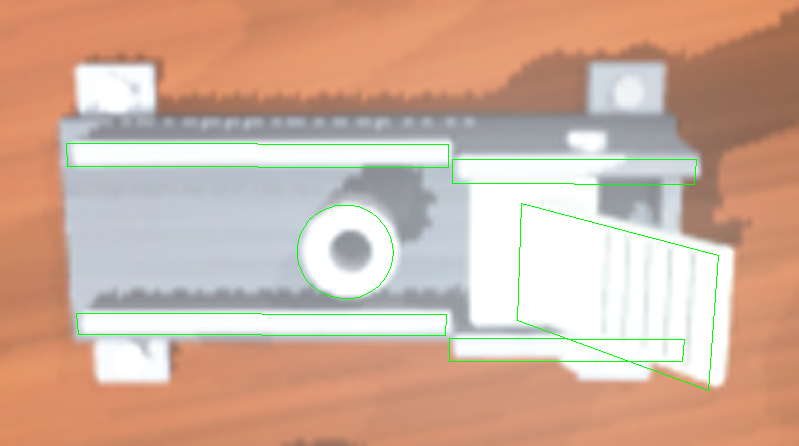

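```bash
cat >> h.py <<'E'
C0=[.5438,-.0158]; YAW=79.15; TH=23.4
def go(bx,bz,th=TH,w=.0868):
    t=np.radians(th); P=tray(C0,YAW)([bx+w/2*np.cos(t),0,bz+w/2*np.sin(t)]); return rows(P,toolR(YAW,th))
def where(w=None):
    o=env.get_obs(); r=R.from_euler('xyz',o['tool_rot'],degrees=True); w=o['grip_width']
    f=lambda P:R.from_euler('z',-YAW,degrees=True).apply(P-np.array([*C0,0]))*1e3
    y=r.apply([0,1,0])*w/2; p=np.array(o['tool_pos'])
    print('B',f(p-y).round(1),'A',f(p+y).round(1),'F',np.round(o['force'],1),'rot',np.round(o['tool_rot'],1),'t',o['time_s'])
E
python3 -c "
from h import *
where(); print(go(-.050,.1))"
```

```text
B [-65.    0.3 242.6] A [ 22.1   0.6 242.7] F [-0.8  0.2 -0.5] rot [179.9  -0.  169.3] t 3.05
[-2.500e-03  5.580e-02  6.271e-01 -2.717e-01 -5.000e-04  2.100e-03]
```

>>> apply_moves([
  [0, 0.02, 0.2, -0.09, 0, 0, 1],
  [0, 0.04, 0.4, -0.18, 0, 0, 1],
  [0, 0.056, 0.6, -0.272, 0, 0.002, 1],
  [-0.002, 0.056, 0.627, -0.272, 0, 0.002, 1],
  [-0.002, 0.056, 0.627, -0.272, 0, 0.002, 1],
  [-0.002, 0.056, 0.627, -0.272, 0, 0.002, 1],
])

```text
time_s: 3.65
tool_pos: [0.5436, -0.0258, 0.1194]
tool_rot: [156.7, 0.1, 169.2]
force: [1.2, -0.4, 0.3]
grip_width: 0.0867
grasp_force: 0.0
```

```bash
python3 - <<'E'
from ov import *
where(); print(go(-.05,.021))
snap('scene','s2.png')
im=cv2.imread('pics/s2.png')[130:330,120:340]; cv2.imwrite('pics/s2c.png',cv2.resize(im,None,fx=2.9,fy=2.9,interpolation=cv2.INTER_CUBIC))
E
```

```text
B [-49.7  -1.8 102.2] A [ 30.   -1.6 136.6] F [ 1.2 -0.4  0.3] rot [1.567e+02 1.000e-01 1.692e+02] t 3.65
[ 0.0094 -0.1621  0.372  -0.0008  0.001   0.0013]
```

View pics/s2c.png

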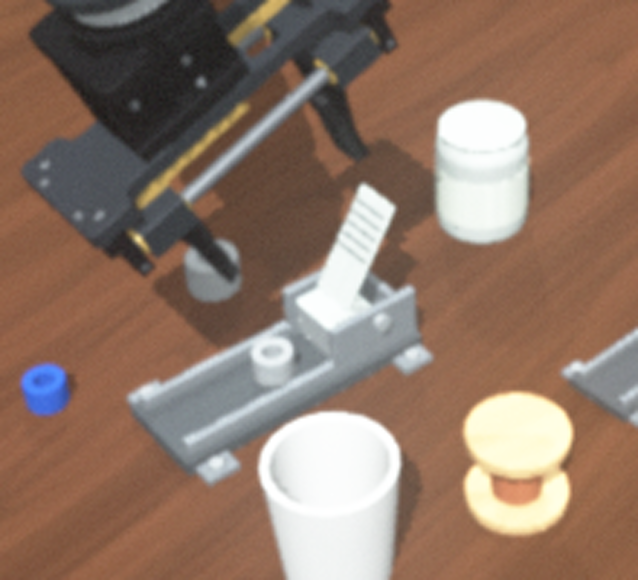

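The gripper is tilted as planned. The rear fingertip is behind the collar and the front fingertip is above the thumb plate. Descending now.

>>> apply_moves([
  [0.002, -0.03, 0.07, 0, 0, 0, 1],
  [0.004, -0.06, 0.14, 0, 0, 0, 1],
  [0.006, -0.09, 0.205, 0, 0, 0, 1],
  [0.008, -0.11, 0.26, 0, 0, 0, 1],
  [0.009, -0.13, 0.3, 0, 0, 0, 1],
  [0.009, -0.147, 0.335, 0, 0, 0.001, 1],
  [0.009, -0.147, 0.335, 0, 0, 0.001, 1],
  [0.009, -0.147, 0.335, 0, 0, 0.001, 1],
])

```text
time_s: 4.5
tool_pos: [0.5401, -0.0282, 0.0438]
tool_rot: [156.7, -0.1, 168.9]
force: [-0.7, -0.5, 0.1]
grip_width: 0.0869
grasp_force: 0.5
```

```bash
python3 - <<'E'
from ov import *
where(); print(go(-.048,.021)); print(go(-.042,.0185)); print(go(-.034,.017)); print(go(-.02,.017))
K=cam('wrist');im=snap('wrist','w3.png')
a=cv2.resize(im[90:320,150:430,::-1],(560,460))
snap('scene','s3.png'); b=cv2.resize(cv2.imread('pics/s3.png')[190:300,150:280],(540,460))
cv2.imwrite('pics/j3.png',cv2.resize(np.hstack([a,b]),(800,334)))
E
```

```text
B [-52.7   1.5  26.6] A [27.   1.1 61. ] F [-0.7 -0.5  0.1] rot [ 1.567e+02 -1.000e-01  1.689e+02] t 4.5
[-0.0065  0.0104  0.0349 -0.0007  0.0003 -0.0029]
[-0.0064  0.033   0.0583 -0.0007  0.0003 -0.0029]
[-0.0062  0.0667  0.081  -0.0007  0.0003 -0.0029]
[-0.0059  0.131   0.1088 -0.0007  0.0003 -0.0029]
```

View pics/j3.png

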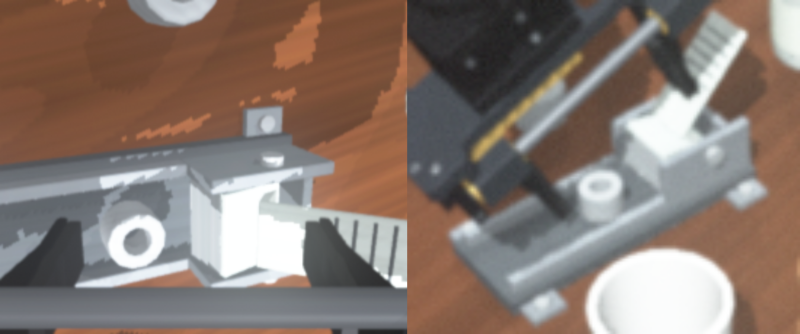

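The front fingertip is just meeting the thumb plate, and the rear one is in the tray behind the collar. Next I advance and lower together.

>>> apply_moves([
  [-0.002, 0.004, 0.015, 0, 0, -0.001, 1],
  [-0.004, 0.01, 0.032, 0, 0, -0.002, 1],
  [-0.005, 0.02, 0.046, 0, 0, -0.002, 1],
  [-0.005, 0.033, 0.058, 0, 0, -0.002, 1],
  [-0.005, 0.045, 0.067, 0, 0, -0.002, 1],
  [-0.005, 0.057, 0.075, 0, 0, -0.002, 1],
  [-0.005, 0.067, 0.081, 0, 0, -0.002, 1],
  [-0.005, 0.067, 0.081, 0, 0, -0.002, 1],
  [-0.005, 0.067, 0.081, 0, 0, -0.002, 1],
])

```text
time_s: 5.5
tool_pos: [0.5448, -0.0093, 0.0345]
tool_rot: [156.6, 0.0, 169.1]
force: [0.5, -1.1, 1.8]
grip_width: 0.0872
grasp_force: 1.1
```

```bash
python3 - <<'E'
from ov import *
for i in range(3): where(); viewer.get_calibration('wrist')
for x in (-.034,-.02,-.008,.004): print(go(x,.017))
im=snap('wrist','w4.png')
a=cv2.resize(im[90:320,150:430,::-1],(560,460))
snap('scene','s4.png'); b=cv2.resize(cv2.imread('pics/s4.png')[190:300,150:280],(540,460)); where()
cv2.imwrite('pics/j4.png',cv2.resize(np.hstack([a,b]),(800,334)))
E
```

```text
B [-33.4   0.3  17.2] A [46.6  0.2 51.8] F [ 0.5 -1.1  1.8] rot [156.6   0.  169.1] t 5.5
B [-33.4   0.3  17.2] A [46.6  0.2 51.8] F [ 0.5 -1.1  1.8] rot [156.6   0.  169.1] t 5.5
B [-33.4   0.3  17.2] A [46.6  0.2 51.8] F [ 0.5 -1.1  1.8] rot [156.6   0.  169.1] t 5.5
[-0.0011 -0.004  -0.0005 -0.0001  0.0004 -0.0006]
[-0.001   0.0603  0.0273 -0.0001  0.0004 -0.0006]
[-1.000e-03  1.154e-01  5.110e-02 -1.000e-04  4.000e-04 -6.000e-04]
[-9.000e-04  1.704e-01  7.490e-02 -1.000e-04  4.000e-04 -6.000e-04]
B [-33.4   0.2  17.2] A [46.5  0.1 51.8] F [ 0.6 -1.4  2.7] rot [156.6   0.  169.1] t 5.6
```

View pics/j4.png

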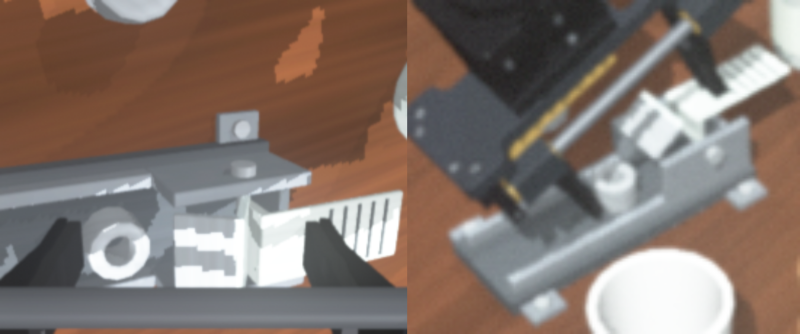

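The flap is open, the plate is held down and the collar is at the rear fingertip. Pushing it in.

>>> apply_moves([
  [0, 0.012, 0.006, 0, 0, 0, 1],
  [0, 0.024, 0.011, 0, 0, 0, 1],
  [0, 0.036, 0.017, 0, 0, 0, 1],
  [0, 0.048, 0.022, 0, 0, 0, 1],
  [0, 0.06, 0.028, 0, 0, 0, 1],
  [0, 0.072, 0.033, 0, 0, 0, 1],
  [0, 0.084, 0.038, 0, 0, 0, 1],
  [0, 0.096, 0.043, 0, 0, 0, 1],
  [0, 0.108, 0.048, 0, 0, 0, 1],
  [0, 0.12, 0.053, 0, 0, 0, 1],
  [0, 0.132, 0.058, 0, 0, 0, 1],
  [0, 0.144, 0.064, 0, 0, 0, 1],
  [0, 0.156, 0.069, 0, 0, 0, 1],
  [0, 0.168, 0.074, 0, 0, 0, 1],
  [0, 0.168, 0.074, 0, 0, 0, 1],
])

```text
time_s: 7.1
tool_pos: [0.5518, 0.0274, 0.0343]
tool_rot: [156.6, 0.0, 169.1]
force: [0.2, 0.1, 0.1]
grip_width: 0.0872
grasp_force: 0.6
```

```bash
python3 - <<'E'
from ov import *
where()
for x in (.004,.006,-.035): print(go(x,.017))
im=snap('wrist','w5.png')
a=cv2.resize(im[90:320,150:430,::-1],(560,460))
snap('scene','s5.png'); b=cv2.resize(cv2.imread('pics/s5.png')[190:300,150:280],(540,460)); where()
cv2.imwrite('pics/j5.png',cv2.resize(np.hstack([a,b]),(800,334)))
E
```

```text
B [ 4.   0.3 16.9] A [84.   0.3 51.6] F [0.2 0.1 0.1] rot [156.6   0.  169.1] t 7.1
[-0.0016 -0.0006 -0.0002  0.0001  0.0001 -0.0002]
[-0.0016  0.0085  0.0038  0.0001  0.0001 -0.0002]
[-1.700e-03 -1.796e-01 -7.770e-02  1.000e-04  1.000e-04 -2.000e-04]
B [ 3.9  0.3 17. ] A [83.8  0.3 51.7] F [-0.6  1.5  0.5] rot [156.6  -0.  169.1] t 7.2
```

View pics/j5.png

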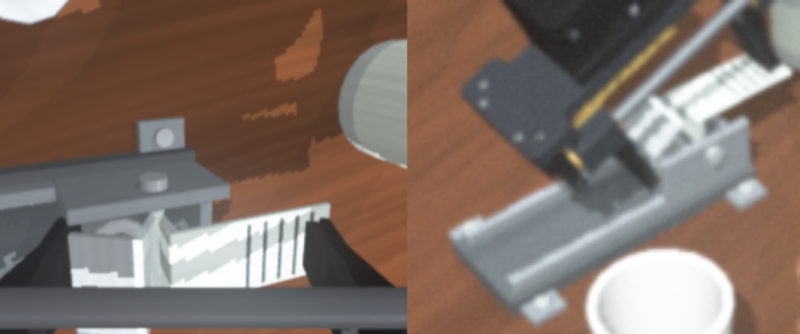

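The collar is inside, seen through the gap under the open flap. I'll push 2 mm more, then withdraw along the plate before lifting.

>>> apply_moves([
  [0, 0.005, 0.002, 0, 0, 0, 1],
  [0, 0.01, 0.004, 0, 0, 0, 1],
  [0, 0.01, 0.004, 0, 0, 0, 1],
])

```text
time_s: 7.5
tool_pos: [0.5521, 0.0287, 0.0342]
tool_rot: [156.6, 0.0, 169.1]
force: [-0.0, -1.6, 0.9]
grip_width: 0.0874
grasp_force: 0.6
```

>>> apply_moves([
  [0, -0.015, -0.006, 0, 0, 0, 1],
  [0, -0.035, -0.015, 0, 0, 0, 1],
  [0, -0.055, -0.024, 0, 0, 0, 1],
  [0, -0.075, -0.033, 0, 0, 0, 1],
  [0, -0.095, -0.042, 0, 0, 0, 1],
  [0, -0.115, -0.05, 0, 0, 0, 1],
  [0, -0.135, -0.059, 0, 0, 0, 1],
  [0, -0.155, -0.068, 0, 0, 0, 1],
  [0, -0.17, -0.075, 0, 0, 0, 1],
  [0, -0.17, -0.075, 0, 0, 0, 1],
])

```text
time_s: 8.5
tool_pos: [0.5455, -0.0074, 0.0353]
tool_rot: [156.5, 0.0, 169.1]
force: [0.9, 2.4, 5.5]
grip_width: 0.087
grasp_force: 2.7
```

```bash
python3 - <<'E'
from h import *
where(); print(go(-.055,.05),go(-.065,.12))
E
```

```text
B [-31.4  -0.1  18. ] A [48.4 -0.1 52.7] F [0.9 2.4 5.5] rot [156.5   0.  169.1] t 8.5
[ 0.0003 -0.0451 -0.1935  0.0009  0.0007 -0.0005] [ 0.000e+00  4.850e-02 -5.344e-01  9.000e-04  7.000e-04 -5.000e-04]
```

>>> apply_moves([
  [0, -0.006, -0.027, 0, 0, 0, 1],
  [0, -0.012, -0.055, 0, 0, 0, 1],
  [0, -0.02, -0.083, 0, 0, 0, 1],
  [0, -0.027, -0.11, 0, 0, 0, 1],
  [0, -0.033, -0.138, 0, 0, 0, 1],
  [0, -0.039, -0.166, 0, 0, 0, 1],
  [0, -0.045, -0.194, 0, 0, 0, 1],
  [0, -0.03, -0.25, 0, 0, 0, 1],
  [0, 0, -0.37, 0, 0, 0, 1],
  [0, 0.048, -0.534, 0, 0, 0, 1],
  [0, 0.048, -0.534, 0, 0, 0, 1],
  [0, 0.048, -0.534, 0, 0, 0, 1],
])

```text
time_s: 9.7
tool_pos: [0.5393, -0.0407, 0.1377]
tool_rot: [156.6, 0.1, 169.1]
force: [-0.2, 0.8, -0.4]
grip_width: 0.0872
grasp_force: 0.0
```

```bash
python3 - <<'E'
from ov import *
im=snap('wrist','w6.png'); where()
a=cv2.resize(im[60:290,180:460,::-1],(560,460))
snap('scene','s6.png'); b=cv2.resize(cv2.imread('pics/s6.png')[190:300,150:280],(540,460))
cv2.imwrite('pics/j6.png',cv2.resize(np.hstack([a,b]),(800,334)))
E
```

```text
B [-64.9   0.5 119.3] A [ 14.8   0.5 153.8] F [-0.8  0.5 -0.9] rot [156.6   0.  169.1] t 9.75
```

View pics/j6.png

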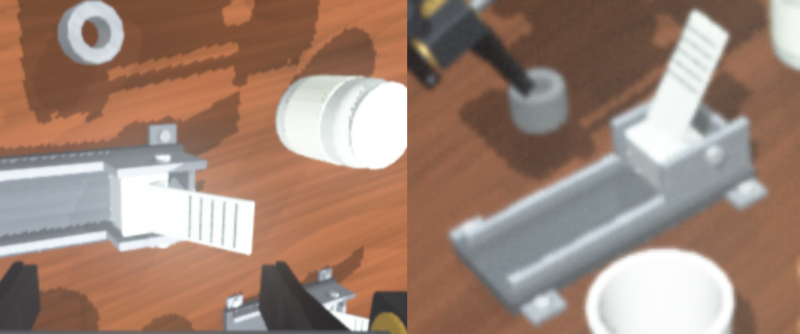

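The flap is shut, the thumb plate is back up, the tray is empty and nothing else has moved. Handing in.

```bash
python3 -c "
from cell import env
print(env.sign_off())"
```

```text
the job is handed in; nothing more can be done
None
```

I pushed the collar fully into the pocket and the flap sprang shut behind it. The final pictures show the tray empty and the robot clear, and I handed the job in at about 10 s; no verdict came back.

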